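# Put the blue cast away in the push-to-open case

### The job

Put the blue jaw cast away in the low push-to-open drawer case: press the closed drawer front straight in until you feel it come up against its buffer and let go so that it springs open, set the cast standing on its base in the drawer without dropping it, then push the drawer in again to the buffer and let go so that it stays latched shut. The latch is delicate: feel for the buffer and never press the drawer harder than 20 N, and leave the other casts, the bottle and the pot where they stand.

Things in the scene. Friction and masses are not known exactly. Their poses are not given: they have to be found in the camera images.
- case: low grey case, 130 x 170 x 62 mm (x, y, z), fixed to the bench; origin at the centre of its underside, +x points from front to back (into the case). One white drawer comes out along -x. Its latch works only when the hidden buffer is met: the push, 4 to 6 N until then, rises to 9 to 12 N; the buffer itself hardly gives (30 N per mm), so press slowly and stop by force
- drawer (a joint): drawer travel in m: 0 latched shut, about +0.078 sprung open, negative pressed in past the latch. Pressed to the buffer and let go, the shut drawer springs open in about 1 s (4 N spring); pushed from open to the buffer and let go, it returns to 0 and stays. The buffer lies at an unknown -0.005 to -0.020, new at each start, and is met about 2 mm sooner when shutting
- front (a point): centre of the outer face of the white drawer front, with a blue press mark of 30 mm; moves with the drawer; axes as the case. Front: 12 mm thick, 170 mm wide, from 7 to 59 mm above the bench; latched, its face stands 22 mm proud of the case
- tray (a point): point on the drawer's inner floor (11 mm above the bench) amid the part bared when open; moves with the drawer; axes as the case. The bared floor is 88 mm along x by 126 mm along y, between side walls 44 mm high and the 59 mm high front; the case's top, 62 mm high, begins 44 mm behind this point
- blue_cast_mid (a point): centre of the blue horseshoe-shaped plaster jaw cast, 50 x 62 x 35 mm (x, y, z), half-way up; stands on its flat base; its vertical sides are 26 mm high, with the teeth above them; grasp it across its x (50 mm). 0.13 kg nominal
- tan_cast_mid (a point): centre of the tan jaw cast, 50 x 62 x 27 mm, half-way up; not to be moved
- cream_cast_mid (a point): centre of the cream-white jaw cast, 50 x 62 x 31 mm, half-way up; not to be moved
- bottle_mid (a point): centre of the white bottle with a blue cap, 48 mm across and 115 mm high, half-way up; not to be moved
- pot_mid (a point): centre of the clear pot with a cream lid, 76 mm across and 74 mm high, half-way up; not to be moved
Things that resemble listed ones, but are neither listed nor needed, are in the scene too. What is shaped like the part that bears blue_cast_mid but green or yellow is not meant.

How it is judged (in metres and radians):
On the way, in this order (a step that is already met when the one before it is completed fails the run):
1. the shut drawer is pressed in beyond its latched place (value of joint drawer below -0.004 m), for 0.02 s.
2. the drawer has sprung open (value of joint drawer above 0.065 m), for 0.2 s.
3. the blue cast stands in the open drawer, let go (value of joint drawer above 0.04 m and z of blue_cast_mid in the frame of tray between 0.012 and 0.024 m and horizontal distance between blue_cast_mid and tray below 0.05 m and contact force between the fingers and blue_cast below 0.05 N), for 0.2 s.
At the end, for the whole second after the job is handed in: the drawer is latched shut (travel within 2.5 mm of 0) and stays so with nothing touching it; the blue cast stands upright (within 0.15 rad) and at rest on the drawer's floor (value of joint drawer between -0.0025 and 0.0025 m and z of blue_cast_mid in the frame of tray between 0.012 and 0.024 m and horizontal distance between blue_cast_mid and tray below 0.06 m and angle between blue_cast_mid's own z axis and vertical below 0.15 rad and linear speed of blue_cast below 0.02 m/s).
It fails at once if the drawer or the case is pressed with more than 20 N (contact force between any of the fingers, the arm and case above 20 N).
It fails at once if the blue cast is dropped into the drawer, or thrown about in it (faster than 0.7 m/s there) (linear speed of blue_cast above 0.7 m/s and horizontal distance between blue_cast_mid and tray below 0.06 m and z of blue_cast_mid in the frame of tray below 0.06 m).
It fails at once if another cast, the bottle or the pot is moved by more than 20 mm (distance of any of tan_cast_mid, cream_cast_mid, bottle_mid, pot_mid from where it was at the start of the episode above 0.02 m).
It also fails if it takes over 72 s, if anything falls off the work surface, if the arm or the gripper's body presses on something with over 40 N, if the wrist force passes 120 N, or if a joint passes its speed limit or range.

### The arm

A 6-joint arm with a two-finger parallel gripper is mounted at the origin on a cart in front of the work surface, level with it; the furniture and walls round the work are solid. World frame = base frame: x ahead of the robot, y to its left, z up, the work surface at z = 0. Lengths are in mm, angles in rad, forces in N, time in s.
With the tool pointing down it reaches from about 300 to 775 mm from the base axis. Payload 14.6 kg.
Tool frame: the origin (TCP) lies midway between the tips of the shut fingers; the grasp point (between the pads) lies 19 mm behind it; z points along the fingers, y is the direction in which the jaws open and shut (so a half turn about z gives the same grasp; the last joint's range is limited). The gripper opens to 94 mm and grips with 3 to 60 N. Pads are 16 mm wide; open, the fingers measure 119 mm over their backs; the gripper's body (75 mm by 177 mm) begins 78 mm behind the grasp point.
Start: joints at [1.251, 0.3, 1.521, -0, 1.321, -0.067], TCP at [137.562, 532.509, 205.446] pointing down, gripper open.
Joint ranges: [-3.03, 3.03], [-0.79, 2.21], [0.23, 2.52], [-1.04, 4.18], [0, 3.07], [-2.55, 2.55]. Speed limits (rad/s): [2.22, 2.22, 2.57, 3.14, 3.14, 3.14].

### API

Orientations are given as a unit quaternion [w, x, y, z].
In Python, from plant import bot, camera, get_calibration, find_in, outline_of gives the robot as it stands.
- The arm moves only by the shell command python3 -m pendant 'ROWS' [OPENING] [FORCE]. ROWS is JSON, a list of rows, each a list of 2 entries, a list of its own where there are three numbers: the shift along the world's x, y, z in m, then the turn about the world's z in degrees. A call has 1 to 12 rows; each row is the pose to reach, as a shift and turn from the pose commanded when the call began; what a row does not reach only later rows make up. A row lasts 1/8 s, in which the tool goes at most 62.5 mm and 10.7 degrees, less where a joint would pass 70% of its speed; a pose out of reach is approached as far as the arm can. A call with a gripper value outside its range is refused whole. OPENING is the finger opening in m, from 0 to 0.094, set as the call begins (- or left out, the last holds). The fingers move at their own pace and stop on an object; FORCE is the grip in N (left out, the last holds). Time passes only in rows, so rows that repeat a pose let the fingers close. It gives the time, the measured TCP pose, the force and the opening at its end, in the units of the state.
- bot.get_obs(): the state, without advancing time (a new reading comes with each control period).
- camera(name): name is "scene" or "top" or "wrist"; returns (picture, depth): 400x640x3 uint8, red, green, blue; 400x640 float32, mm along the optical axis (not along the pixel's ray), 0 where there is no reading.
- get_calibration(name): a dict with "fx", "fy", "cx", "cy" (pixels), "T" (4x4, takes a point from camera to world coordinates). Camera axes: x right, y down, z forward; pixel columns grow to the right and rows downward; lengths in mm; the calibration is good to about 2 mm. The wrist camera is an equidistant fisheye: a pixel r from the principal point sees the ray r / f radians off the axis. A picture is of the moment at which its call begins: read the wrist's pose just before it. get_calibration takes no time and is no camera call; for the wrist camera it gives the pose at the moment of the call.
- bot.close_job(): hands the job in, once; it reports no verdict.
Trained networks look in the newest picture that a camera, given by its name, has taken for a name from the list of things; names that differ only in an ending like _2 or _b are one class to them, and where a whole thing is asked for, a point or a joint stands for the part that bears it (a point fixed in the world has none). Each returns a list of dicts, best first, with "conf" (0 to 1); they miss things now and then, are a little off and sometimes report something else, mostly with a low value. They report only what shows in the picture. A call takes as long as a camera call. They do not tell look-alikes from the thing itself.
- find_in(camera, thing): "xy" ([column, row] as shares, 0 to 1, of the picture: columns of its width, rows of its height, amid what is visible of it).
- outline_of(camera, thing): "pixels" (400x640 bool, what is visible of it) and "xy" ([column, row] as shares, 0 to 1, of the picture: columns of its width, rows of its height, amid what is visible of it).
The state is a dict: "t": time; "joints": joint angles; "qvel": joint speeds; "joint_torque": joint torques, N m; "ee_pos": TCP position; "orientation": TCP orientation; "contact_force": force on the tool from outside, world axes, zero at the start; "moment": the same for the moment, N m; "grip_width": finger opening in mm.
Only numpy, scipy, OpenCV 4.12 (cv2) and the standard library are available. Lean on these libraries where they do the work, as an engineer would, in place of code of your own. Each camera call takes 0.05 s, during which the arm holds its last target.

## Working session

There is one attempt and no reset: what is moved stays moved. The work goes in short steps, Python scripts to look and compute and a shell command to move; the robot and the scene stay as the last step left them, time stands still between calls to the robot, and variables do not carry over. Pictures are saved under pics/ and viewed, and the job is handed in when it is done.

```bash
ls; mkdir -p pics; python3 - <<'E'
from plant import bot,camera,get_calibration
import cv2,numpy as np
print(bot.get_obs())
for n in ("scene","top","wrist"):
    p,d=camera(n); cv2.imwrite(f"pics/{n}0.png",p[:,:,::-1]); c=get_calibration(n); print(n,c["fx"],c["cx"],c["cy"],np.round(c["T"],3).tolist())
    np.save(f"pics/{n}0d.npy",d)
E
```

```text
pics
{'t': 0.0, 'joints': array([ 1.25143966e+00,  3.00442733e-01,  1.52157646e+00, -3.08830477e-05,
        1.32069811e+00, -6.66045772e-02]), 'qvel': array([ 1.95052983e-04, -7.12665411e-05,  4.97202494e-04,  2.05597840e-04,
       -9.61287494e-04,  4.94763666e-04]), 'joint_torque': array([-7.88272810e-04, -5.31800008e+01, -3.52737951e+01,  7.08070910e-02,
        2.44584319e-02, -7.28276336e-05]), 'ee_pos': array([137.46932727, 532.27377695, 204.9038439 ]), 'orientation': array([-9.31649005e-05,  1.26036103e-01,  9.92025496e-01, -5.54758793e-04]), 'contact_force': array([-0.55651907,  0.14198446, -0.20524104]), 'moment': array([0.04020171, 0.053384  , 0.06718351]), 'grip_width': 94.13309441406619}
scene 390.62723075739933 307.7170750573234 198.63644107430434 [[-0.817, -0.425, 0.389, 205.026], [-0.576, 0.622, -0.53, 415.872], [-0.017, -0.657, -0.754, 693.66], [0.0, 0.0, 0.0, 1.0]]
top 417.1305890671345 325.8402560497085 199.0213815160124 [[-0.015, -0.995, 0.097, 425.92], [-1.0, 0.015, -0.007, -35.608], [0.006, -0.097, -0.995, 966.334], [0.0, 0.0, 0.0, 1.0]]
wrist 309.70691628693146 312.38043984937224 207.97959380931584 [[0.25, 0.943, 0.219, 74.039], [0.968, -0.243, -0.058, 549.684], [-0.001, 0.227, -0.974, 384.334], [0.0, 0.0, 0.0, 1.0]]
```

View pics/scene0.png

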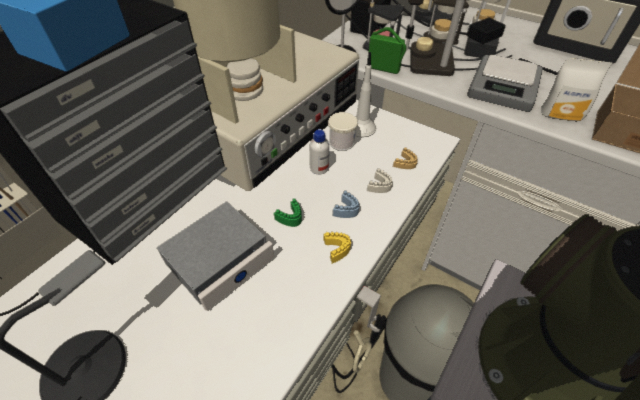

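View pics/top0.png

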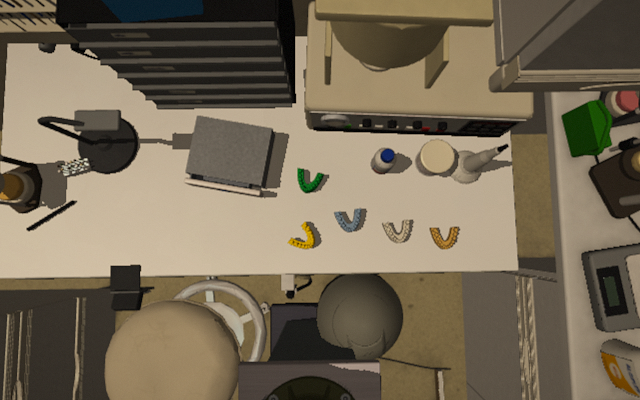

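View pics/wrist0.png

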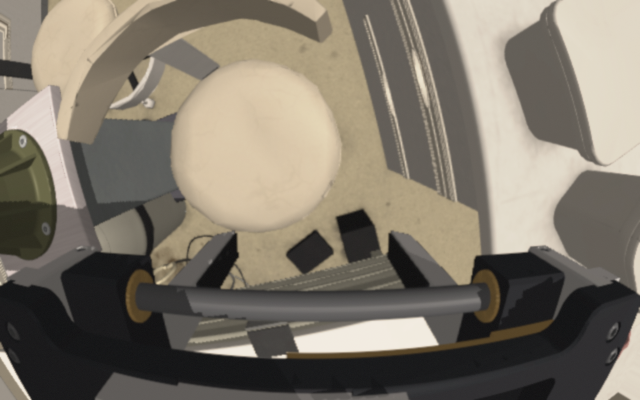

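The top view shows three same-shaped rejects and candidates: green (310,180), yellow (302,236) and blue (350,219). Tan/orange is at (445,237) and cream at (398,231). Blue fits the description. The case is at (230,155) with its front towards the robot. Next I'll measure.

```bash
cat > h.py <<'E'
import numpy as np,cv2
from plant import bot,camera,get_calibration,find_in,outline_of
def pts(name,d,mask):
    c=get_calibration(name);v,u=np.nonzero(mask&(d>0));z=d[v,u]
    P=np.stack([(u-c["cx"])/c["fx"]*z,(v-c["cy"])/c["fy"]*z,z,np.ones_like(z)])
    return (np.array(c["T"])@P)[:3].T,u,v
E
python3 - <<'E'
from h import *
im=[]
for n in("top","scene"):
    p,d=camera(n)
    for t in("blue_cast_mid","case","front","tan_cast_mid","cream_cast_mid","bottle_mid","pot_mid"):
        for r in outline_of(n,t)[:3]:
            if r["conf"]<.3: continue
            P,u,v=pts(n,d,r["pixels"])
            if len(P)<10: continue
            col=p[r["pixels"]].mean(0)
            print(n,t,round(r["conf"],2),np.round(np.array(r["xy"])*[640,400]),len(P),"med",np.round(np.median(P,0)),"lo",np.round(np.percentile(P,3,axis=0)),"hi",np.round(np.percentile(P,97,axis=0)),col.astype(int))
            if t in("blue_cast_mid","case","front"):
                print("   rect",cv2.minAreaRect(P[P[:,2]>(5 if t[0]=='b' else 50)][:,:2].astype(np.float32)))
p,_=camera("top")
cv2.imwrite("pics/crop1.png",cv2.resize(p[110:270,170:480,::-1],None,fx=2.5,fy=2.5,interpolation=2))
E
```

```text
top blue_cast_mid 0.88 [352. 221.] 298 med [466. -95.  28.] lo [ 446. -117.   12.] hi [491. -65.  36.] [ 95 102 103]
   rect ((466.8594665527344, -94.23980712890625), (46.63090515136719, 58.3113899230957), 11.121766090393066)
top blue_cast_mid 0.75 [308. 242.] 347 med [423.   5.  28.] lo [408. -12.  -0.] hi [462.  39.  36.] [173 135  22]
   rect ((428.1120910644531, 8.467342376708984), (49.002830505371094, 59.29523468017578), 50.1918830871582)
top blue_cast_mid 0.6 [307. 184.] 345 med [556.   3.  27.] lo [534. -30.   1.] hi [583.  23.  37.] [34 92 37]
   rect ((558.0490112304688, -1.5618209838867188), (59.25419616699219, 49.486629486083984), 77.38899993896484)
top case 0.74 [228. 155.] 5666 med [611. 169.  62.] lo [536.  86.  11.] hi [688. 254.  66.] [106  98  86]
   rect ((613.8171997070312, 173.04107666015625), (170.83494567871094, 153.53089904785156), 79.36518096923828)
top front 0.91 [220. 183.] 777 med [550. 191.  57.] lo [527. 109.  10.] hi [574. 259.  62.] [129 116 100]
   rect ((544.1931762695312, 184.27621459960938), (166.4655303955078, 12.536982536315918), 79.14100646972656
[... 1510 characters left out ...]
0507812, 183.97747802734375), (169.3782958984375, 25.067853927612305), 79.15290832519531)
scene tan_cast_mid 0.79 [405. 163.] 295 med [ 425. -299.   17.] lo [ 402. -331.    3.] hi [ 446. -282.   27.] [152 123  77]
scene tan_cast_mid 0.68 [212. 254.] 6929 med [596. 183.  61.] lo [530.  95.  10.] hi [686. 260.  64.] [119 116 111]
scene cream_cast_mid 0.92 [378. 183.] 432 med [ 443. -196.   20.] lo [ 418. -226.    1.] hi [ 465. -172.   30.] [165 156 138]
scene cream_cast_mid 0.52 [404. 162.] 289 med [ 426. -300.   17.] lo [ 404. -332.    2.] hi [ 445. -284.   27.] [153 124  79]
scene pot_mid 0.79 [342. 128.] 994 med [ 595. -269.   65.] lo [ 570. -321.    4.] hi [ 642. -250.   75.] [171 162 145]
```

View pics/crop1.png

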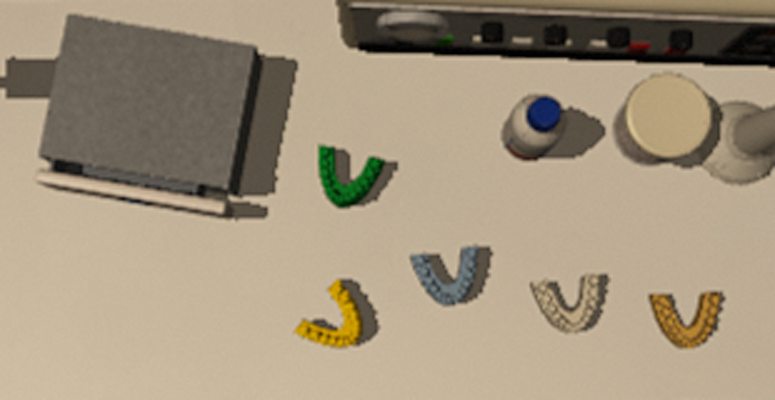

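The blue cast is at (467,-92), with its 50 mm side about 9° from world x. The drawer face is at about (538,186,33), with case +x at about -10.7°. I'll move in front of the drawer with the fingers shut.

```bash
python3 -m pendant '[[[0.033,-0.033,0],0],[[0.067,-0.067,0],0],[[0.1,-0.1,0],1],[[0.134,-0.134,0],1],[[0.167,-0.167,0],2],[[0.2,-0.2,0],2],[[0.234,-0.234,0],3],[[0.267,-0.267,0],3.8],[[0.3,-0.3,0],3.8],[[0.333,-0.333,0],3.8],[[0.333,-0.333,0],3.8]]' 0 20; python3 - <<'E'
from h import *
o=bot.get_obs();print(o);p,d=camera("wrist");cv2.imwrite("pics/w1.png",p[:,:,::-1])
E
```

```text
t: 2.38
ee_pos: [471.9, 197.6, 205.2]
orientation: [-0.0, 0.095, 0.996, -0.0]
contact_force: [0.4, 0.5, -0.4]
grip_width: 0.8
{'t': 2.375, 'joints': array([ 3.25088095e-01,  2.14822503e-01,  1.62848408e+00, -1.82288192e-04,
        1.29855533e+00, -1.05586383e+00]), 'qvel': array([ 0.05924665, -0.02277049,  0.03086199,  0.01002712,  0.00300672,
        0.04175833]), 'joint_torque': array([-2.79368833e+00, -4.71069002e+01, -3.60840547e+01, -1.79772726e-01,
        3.18216858e-02, -7.60942474e-01]), 'ee_pos': array([471.9292599 , 197.63462943, 205.17915323]), 'orientation': array([-8.71348397e-05,  9.47553104e-02,  9.95500580e-01, -1.35053167e-04]), 'contact_force': array([ 0.35913223,  0.45440594, -0.3545176 ]), 'moment': array([0.0439923 , 0.02765824, 0.00683063]), 'grip_width': 0.8055667881035783}
```

View pics/w1.png

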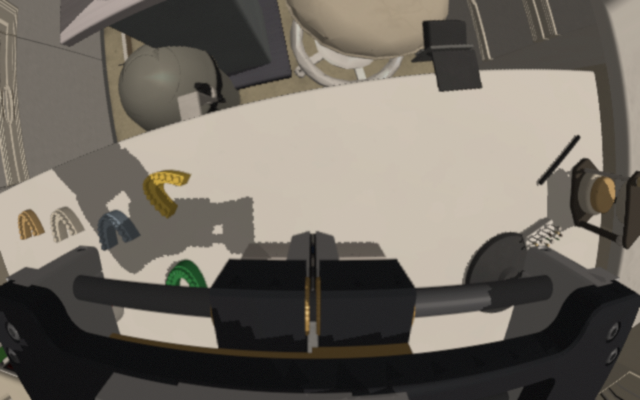

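```bash
python3 -m pendant '[[[0,0,-0.05],0.2],[[0,0,-0.1],0.2],[[0,0,-0.15],0.2],[[0.01,-0.002,-0.18],0.2],[[0.02,-0.004,-0.183],0.2],[[0.03,-0.006,-0.183],0.2],[[0.036,-0.007,-0.183],0.2],[[0.036,-0.007,-0.183],0.2],[[0.036,-0.007,-0.183],0.2]]'; python3 - <<'E'
from h import *
p,d=camera("scene");cv2.imwrite("pics/s2.png",cv2.resize(p[180:340,120:360,::-1],None,fx=3,fy=3))
E
```

```text
t: 3.55
ee_pos: [506.5, 192.6, 22.9]
orientation: [0.0, 0.091, 0.996, 0.0]
contact_force: [0.5, -0.4, 0.1]
grip_width: 0.7
```

View pics/s2.png

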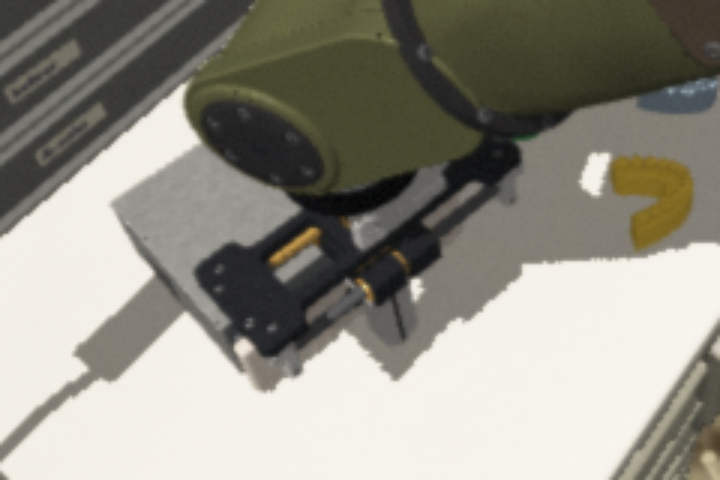

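```bash
python3 -m pendant '[[[0.006,-0.0011,0],0],[[0.012,-0.0022,0],0],[[0.0157,-0.003,0],0],[[0.0177,-0.0033,0],0],[[0.0177,-0.0033,0],0]]'; python3 -m pendant '[[[0.001,-0.0002,0],0],[[0.002,-0.0004,0],0],[[0.003,-0.0006,0],0]]';python3 -m pendant '[[[0.001,-0.0002,0],0],[[0.002,-0.0004,0],0],[[0.002,-0.0004,0],0]]'
```

```text
t: 4.22
ee_pos: [524.3, 189.2, 22.4]
orientation: [-0.0, 0.091, 0.996, -0.0]
contact_force: [0.0, 0.5, -0.0]
grip_width: 0.2
t: 4.6
ee_pos: [527.3, 188.6, 22.5]
orientation: [0.0, 0.091, 0.996, -0.0]
contact_force: [-0.4, 0.2, 0.9]
grip_width: 0.8
t: 4.97
ee_pos: [529.3, 188.2, 22.4]
orientation: [0.0, 0.091, 0.996, 0.0]
contact_force: [0.6, 0.2, -0.2]
grip_width: 0.4
```

```bash
python3 -m pendant '[[[0.001,-0.0002,0],0],[[0.002,-0.0004,0],0],[[0.002,-0.0004,0],0]]';python3 -m pendant '[[[0.001,-0.0002,0],0],[[0.0015,-0.0003,0],0],[[0.0015,-0.0003,0],0]]'
```

```text
t: 5.35
ee_pos: [531.1, 187.8, 22.4]
orientation: [-0.0, 0.091, 0.996, -0.0]
contact_force: [-3.9, 1.4, 2.5]
grip_width: 0.2
t: 5.72
ee_pos: [532.8, 187.5, 22.4]
orientation: [0.0, 0.091, 0.996, 0.0]
contact_force: [-3.7, 1.2, 1.6]
grip_width: 0.7
```

```bash
cat > chk.py <<'E'
# measures push force along the case x; fails (exit 1) when above limit
import sys
from plant import bot
o=bot.get_obs();f=o["contact_force"];F=-(f[0]*.983-f[1]*.186)
print("t %.2f x %.2f push %.1f"%(o["t"],o["ee_pos"][0],F))
sys.exit(0 if F<float(sys.argv[1]) else 1)
E
P="python3 -m pendant"; C="python3 chk.py 7.5"
python3 -m pendant '[[[0.0005,-0.0001,0],0],[[0.001,-0.0002,0],0]]' >/dev/null; $C && 
python3 -m pendant '[[[0.0003,-0.00006,0],0]]' >/dev/null && $C && python3 -m pendant '[[[0.0003,-0.00006,0],0]]' >/dev/null && $C && python3 -m pendant '[[[0.0003,-0.00006,0],0]]' >/dev/null && $C && python3 -m pendant '[[[0.0003,-0.00006,0],0]]' >/dev/null && $C && python3 -m pendant '[[[0.0003,-0.00006,0],0]]' >/dev/null && $C && python3 -m pendant '[[[0.0003,-0.00006,0],0]]' >/dev/null && $C && python3 -m pendant '[[[0.0003,-0.00006,0],0]]' >/dev/null && $C && python3 -m pendant '[[[0.0003,-0.00006,0],0]]' >/dev/null && $C
```

```text
t 5.97 x 533.75 push 5.2
t 6.10 x 534.08 push 3.7
t 6.22 x 534.35 push 4.7
t 6.35 x 534.65 push 4.9
t 6.47 x 534.97 push 5.5
t 6.60 x 535.25 push 5.6
t 6.72 x 535.54 push 4.7
t 6.85 x 535.84 push 4.5
t 6.97 x 536.17 push 3.7
```

```bash
C="python3 chk.py 7.5"
python3 -m pendant '[[[0.00035,-0.00007,0],0]]' >/dev/null && $C && python3 -m pendant '[[[0.00035,-0.00007,0],0]]' >/dev/null && $C && python3 -m pendant '[[[0.00035,-0.00007,0],0]]' >/dev/null && $C && python3 -m pendant '[[[0.00035,-0.00007,0],0]]' >/dev/null && $C && python3 -m pendant '[[[0.00035,-0.00007,0],0]]' >/dev/null && $C && python3 -m pendant '[[[0.00035,-0.00007,0],0]]' >/dev/null && $C && python3 -m pendant '[[[0.00035,-0.00007,0],0]]' >/dev/null && $C && python3 -m pendant '[[[0.00035,-0.00007,0],0]]' >/dev/null && $C && python3 -m pendant '[[[0.00035,-0.00007,0],0]]' >/dev/null && $C && python3 -m pendant '[[[0.00035,-0.00007,0],0]]' >/dev/null && $C && python3 -m pendant '[[[0.00035,-0.00007,0],0]]' >/dev/null && $C && python3 -m pendant '[[[0.00035,-0.00007,0],0]]' >/dev/null && $C && python3 -m pendant '[[[0.00035,-0.00007,0],0]]' >/dev/null && $C && python3 -m pendant '[[[0.00035,-0.00007,0],0]]' >/dev/null && $C && python3 -m pendant '[[[0.00035,-0.00007,0],0]]' >/dev/null && $C && python3 -m pendant '[[[0.00035,-0.00007,0],0]]' >/dev/null && $C && python3 -m pendant '[[[0.00035,-0.00007,0],0]]' >/dev/null && $C && python3 -m pendant '[[[0.00035,-0.00007,0],0]]' >/dev/null && $C && python3 -m pendant '[[[0.00035,-0.00007,0],0]]' >/dev/null && $C && python3 -m pendant '[[[0.00035,-0.00007,0],0]]' >/dev/null && $C
```

```text
t 7.10 x 536.52 push 4.5
t 7.22 x 536.86 push 4.8
t 7.35 x 537.21 push 4.9
t 7.47 x 537.55 push 4.0
t 7.60 x 537.91 push 5.3
t 7.72 x 538.24 push 4.4
t 7.85 x 538.55 push 5.4
t 7.97 x 538.88 push 6.1
t 8.10 x 539.22 push 5.6
t 8.22 x 539.58 push 4.9
t 8.35 x 539.90 push 5.3
t 8.47 x 540.28 push 5.3
t 8.60 x 540.62 push 5.6
t 8.72 x 540.96 push 6.5
t 8.85 x 541.14 push 7.5
```

```bash
C="python3 chk.py 9.3"
python3 -m pendant '[[[0,0,0],0]]' >/dev/null && $C && python3 -m pendant '[[[0.0001,-0.00002,0],0]]' >/dev/null && $C && python3 -m pendant '[[[0.0001,-0.00002,0],0]]' >/dev/null && $C && python3 -m pendant '[[[0.0001,-0.00002,0],0]]' >/dev/null && $C
```

```text
t 8.97 x 541.14 push 7.7
t 9.10 x 541.13 push 7.8
t 9.22 x 541.21 push 7.7
t 9.35 x 541.25 push 8.8
```

```bash
C="python3 chk.py 12"
python3 -m pendant '[[[0.0002,-0.00004,0],0]]' >/dev/null && $C && python3 -m pendant '[[[0.0002,-0.00004,0],0]]' >/dev/null && $C && python3 -m pendant '[[[0.0002,-0.00004,0],0]]' >/dev/null && $C
```

```text
t 9.47 x 541.34 push 9.7
t 9.60 x 541.43 push 10.8
t 9.72 x 541.52 push 12.2
```

```bash
python3 -m pendant '[[[0.0002,-0.00004,0],0],[[0.0002,-0.00004,0],0]]' >/dev/null; python3 chk.py 14
python3 -m pendant '[[[-0.03,0.0056,0],0],[[-0.085,0.016,0],0],[[-0.12,0.0227,0],0],[[-0.12,0.0227,0.05],0],[[-0.12,0.0227,0.11],0],[[-0.12,0.0227,0.16],0],[[-0.12,0.0227,0.16],0],[[-0.12,0.0227,0.16],0]]' 0.094
python3 - <<'E'
from h import *
p,d=camera("top");cv2.imwrite("pics/t3.png",cv2.resize(p[100:270,150:480,::-1],None,fx=2.4,fy=2.4))
r=outline_of("top","front")[0];P,u,v=pts("top",d,r["pixels"]);print(r["conf"],np.round(np.median(P,0)),cv2.minAreaRect(P[P[:,2]>50][:,:2].astype(np.float32)))
E
```

```text
t 9.97 x 541.63 push 12.0
t: 10.98
ee_pos: [422.5, 208.0, 181.8]
orientation: [0.0, 0.091, 0.996, -0.0]
contact_force: [-0.2, -0.6, -0.6]
grip_width: 77.0
0.6 [515. 207.  13.] ((511.7191162109375, 191.37411499023438), (167.72671508789062, 100.30559539794922), 79.10759735107422)
```

View pics/t3.png

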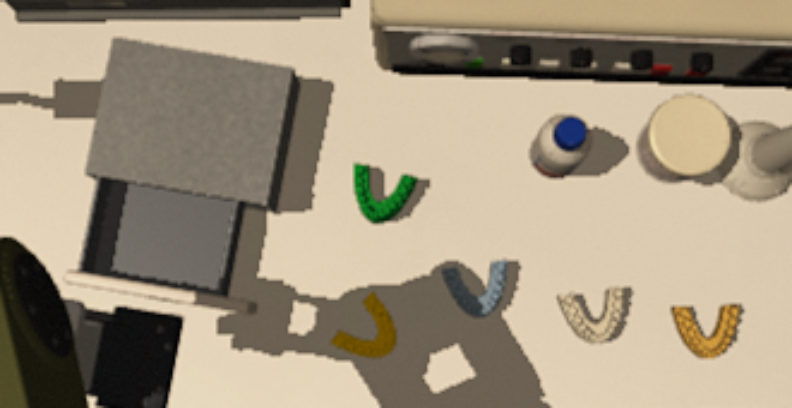

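```bash

python3 -m pendant '[[[0.005,-0.045,0],-9],[[0.01,-0.09,0],-18],[[0.015,-0.135,0],-27],[[0.02,-0.18,0],-36],[[0.025,-0.225,0],-45],[[0.03,-0.27,0],-54],[[0.035,-0.315,0],-63],[[0.04,-0.358,0],-70],[[0.04,-0.358,0],-70],[[0.04,-0.358,0],-70]]'
python3 - <<'E'
from h import *
c=get_calibration("wrist");print(np.round(c["T"],2))
p,d=camera("wrist");cv2.imwrite("pics/w4.png",p[:,:,::-1])
p,d=camera("top")
for n in("top","scene"):
    p,d=camera(n)
    for r in outline_of(n,"blue_cast_mid")[:3]:
        P,u,v=pts(n,d,r["pixels"])
        if len(P): print(n,np.median(P,0),cv2.minAreaRect(P[P[:,2]>8][:,:2].astype(np.float32)))
E
```

```text
t: 12.32
ee_pos: [462.2, -149.2, 181.5]
orientation: [-0.001, 0.646, 0.764, -0.0]
contact_force: [-0.6, -0.0, 0.2]
grip_width: 94.5
[[ 9.9000e-01  1.6000e-01  4.0000e-02  4.5145e+02]
 [ 1.7000e-01 -9.6000e-01 -2.2000e-01 -8.3960e+01]
 [-0.0000e+00  2.3000e-01 -9.7000e-01  3.6091e+02]
 [ 0.0000e+00  0.0000e+00  0.0000e+00  1.0000e+00]]
top [464.59319322 -93.60880578  28.0071533 ] ((466.6896667480469, -92.07598876953125), (46.146461486816406, 57.092811584472656), 5.0464863777160645)
top [5.56157163e+02 4.99706419e-02 2.77754581e+01] ((558.0291748046875, -1.2714080810546875), (59.9912109375, 49.41017532348633), 74.85269165039062)
top [421.83523151   5.21386945  27.79437247] ((428.00811767578125, 8.58602523803711), (49.12464904785156, 59.059425354003906), 50.35871124267578)
scene [425.25353487   8.34287009  24.06160922] ((429.5821838378906, 6.8330078125), (48.731224060058594, 63.14548110961914), 50.19313430786133)
scene [555.55723939  12.16618782  24.71101527] ((559.0419311523438, -0.3964080810546875), (56.80216598510742, 50.27571487426758), 77.43789672851562)
scene [466.77317262 -85.20110501  24.48360124] ((466.8794860839844, -91.94686126708984), (49.67097473144531, 56.46056365966797), 9.831637382507324)
```

View pics/w4.png

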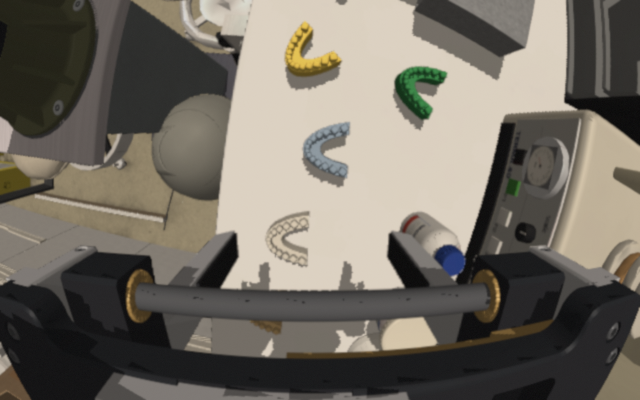

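```bash
python3 - <<'E'
from h import *
p=cv2.imread("pics/w4.png");cv2.imwrite("pics/w4c.png",cv2.resize(p[100:200,270:380],None,fx=6,fy=6,interpolation=2))
# fisheye -> world for heels at plane z=26
c=get_calibration("wrist");T=np.array(c["T"])
p2,d=camera("wrist")
r=max([r for r in outline_of("wrist","blue_cast_mid") if abs(r["xy"][0]*640-328)<15 and abs(r["xy"][1]*400-150)<20],key=lambda r:r["conf"])
m=r["pixels"];v,u=np.nonzero(m&(d>0));x=u-c["cx"];y=v-c["cy"];rr=np.hypot(x,y);th=rr/c["fx"]
D=d[v,u]; P=np.stack([x/rr*np.tan(th)*D,y/rr*np.tan(th)*D,D,np.ones_like(D)]);W=(T@P)[:3].T
print(r["conf"],len(W),np.percentile(W[:,2],[2,50,98]))
H=W[W[:,2]>12];print(cv2.minAreaRect(H[:,:2].astype(np.float32)))
img=np.zeros((500,500),np.uint8)
a=np.radians(8);q=(H[:,:2]-[467,-92])@np.array([[np.cos(a),-np.sin(a)],[np.sin(a),np.cos(a)]])
print(q.min(0),q.max(0))
for b in range(-32,33,4):
    s=q[(q[:,1]>=b)&(q[:,1]<b+4)]
    if len(s): print(b,np.round(s[:,0].min(),1),np.round(s[:,0].max(),1))
E
```

```text
0.84 1215 [24.03757158 26.84234171 35.10052747]
((467.1558837890625, -94.13351440429688), (48.055763244628906, 58.37330627441406), 7.390730857849121)
[-24.13591217 -31.53116646] [24.09056221 26.81170016]
-32 4.9 22.6
-28 -3.9 23.6
-24 -11.7 23.6
-20 -18.3 22.4
-16 -20.6 10.5
-12 -22.9 0.0
-8 -24.0 -3.4
-4 -24.1 -6.8
0 -24.1 -4.8
4 -23.2 -0.6
8 -19.0 10.1
12 -15.8 22.8
16 -9.5 24.1
20 -4.2 23.8
24 10.8 23.7
```

View pics/w4c.png

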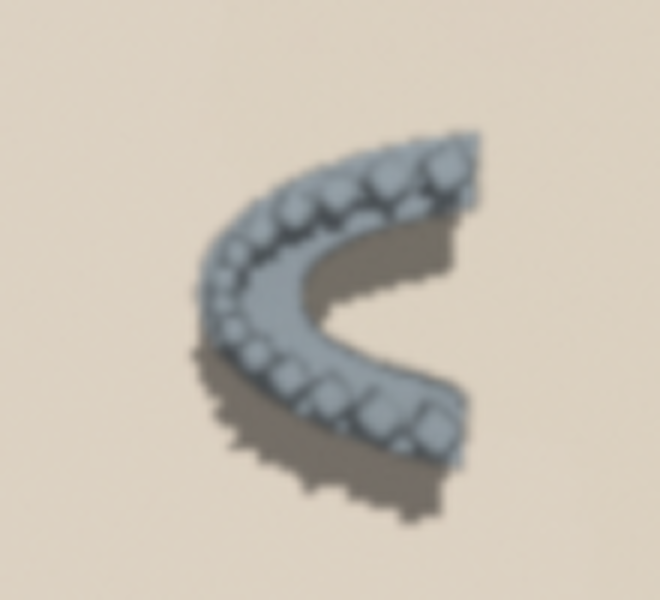

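The crop confirms the blue horseshoe cast: outside centre about (467,-94), axis about 7.6°, top at 35 mm. The heels are open, so a pad might slip into the gap. I'll descend with the jaws wide and see where they stop.

```bash

python3 -m pendant '[[[0.002,0.028,0],-1],[[0.005,0.055,0],-1.8],[[0.005,0.055,-0.05],-1.8],[[0.005,0.055,-0.1],-1.8],[[0.005,0.055,-0.14],-1.8],[[0.005,0.055,-0.165],-1.8],[[0.005,0.055,-0.177],-1.8],[[0.005,0.055,-0.177],-1.8]]' 0.094 15
python3 - <<'E'
from h import *
p,d=camera("wrist");cv2.imwrite("pics/w5.png",p[:,:,::-1])
E
```

```text
t: 13.72
ee_pos: [467.5, -94.7, 5.4]
orientation: [-0.0, 0.658, 0.753, -0.0]
contact_force: [-0.7, 0.5, 0.9]
grip_width: 93.9
```

View pics/w5.png

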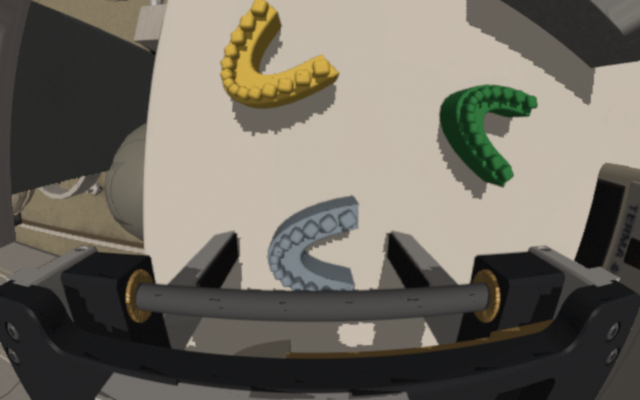

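```bash

python3 -m pendant '[[[0,0,0],0],[[0,0,0],0],[[0,0,0],0],[[0,0,0],0]]' 0.042 10
python3 - <<'E'
from h import *
p,d=camera("wrist");cv2.imwrite("pics/w6.png",p[:,:,::-1])
E
```

```text
t: 14.28
ee_pos: [467.6, -94.8, 5.6]
orientation: [0.0, 0.658, 0.753, 0.0]
contact_force: [-0.4, 0.3, 0.8]
grip_width: 57.4
```

View pics/w6.png

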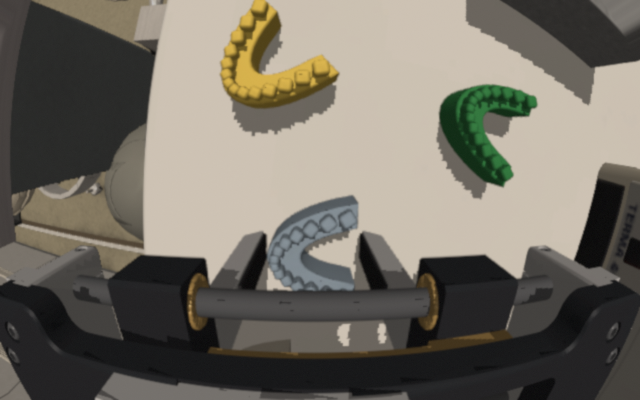

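```bash

python3 -m pendant '[[[0,0,0],0],[[0,0,0],0],[[0,0,0],0]]' 0.042 10
python3 - <<'E'
from h import *
p,d=camera("wrist");cv2.imwrite("pics/w7.png",cv2.resize(p[150:300,180:460,::-1],None,fx=2.5,fy=2.5))
E
```

```text
t: 14.7
ee_pos: [467.5, -94.7, 5.5]
orientation: [0.0, 0.658, 0.753, -0.0]
contact_force: [0.1, -0.0, 1.9]
grip_width: 49.5
```

View pics/w7.png

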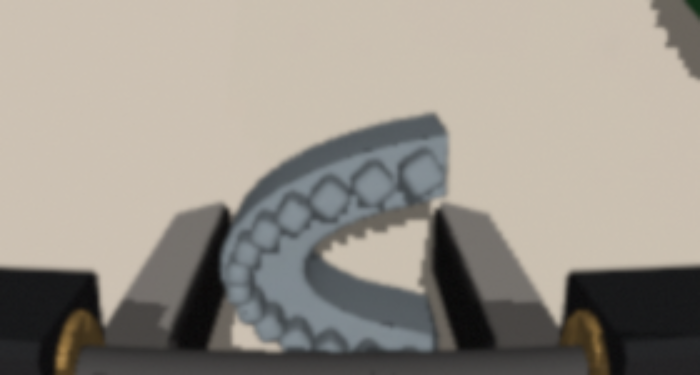

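The fingers stopped at 49.5 mm, seated on the 50 mm span. I'll firm the grip and lift.

```bash

python3 -m pendant '[[[0,0,0],0],[[0,0,0],0],[[0,0,0.005],0],[[0,0,0.02],0],[[0,0,0.05],0],[[0,0,0.09],0],[[0,0,0.125],0],[[0,0,0.125],0]]' 0.035 20
python3 - <<'E'
from h import *
p,d=camera("wrist");cv2.imwrite("pics/w8.png",cv2.resize(p[100:300,180:460,::-1],None,fx=2.5,fy=2.5))
E
```

```text
t: 15.75
ee_pos: [468.6, -95.0, 133.6]
orientation: [0.002, 0.658, 0.753, 0.001]
contact_force: [-0.2, 0.2, -1.7]
grip_width: 49.4
```

View pics/w8.png

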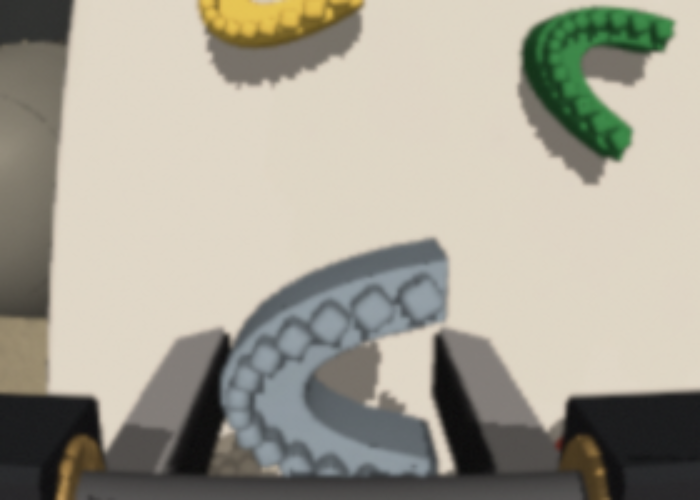

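Held level (1.7 N of weight). Next I carry it over the drawer, turning +71.6°.

```bash

python3 -m pendant '[[[0.005,0.03,0],8],[[0.01,0.06,0],16],[[0.016,0.092,0],24],[[0.022,0.125,0],32],[[0.028,0.158,0],40],[[0.034,0.19,0],48],[[0.039,0.22,0],56],[[0.044,0.25,0],63],[[0.047,0.27,0],69],[[0.049,0.285,0],71.6],[[0.049,0.285,0],71.6],[[0.049,0.285,0],71.6]]'
python3 - <<'E'
from h import *
print(bot.get_obs()["ee_pos"],bot.get_obs()["contact_force"])
for n in("scene","top"):
    p,d=camera(n);cv2.imwrite(f"pics/{n}9.png",cv2.resize(p[100:340,100:400,::-1],None,fx=2.5,fy=2.5))
E
```

```text
t: 17.3
ee_pos: [516.4, 189.7, 130.2]
orientation: [-0.0, 0.094, 0.996, -0.0]
contact_force: [-0.9, 1.3, -1.2]
grip_width: 50.1
[516.3684893  189.65163124 130.19710692] [-0.94254094  1.34263178 -1.1586852 ]
```

View pics/scene9.png

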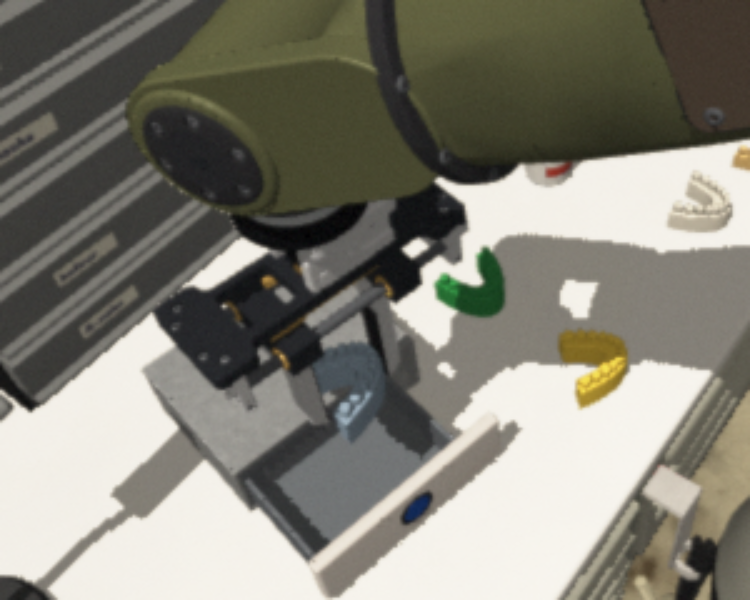

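View pics/top9.png

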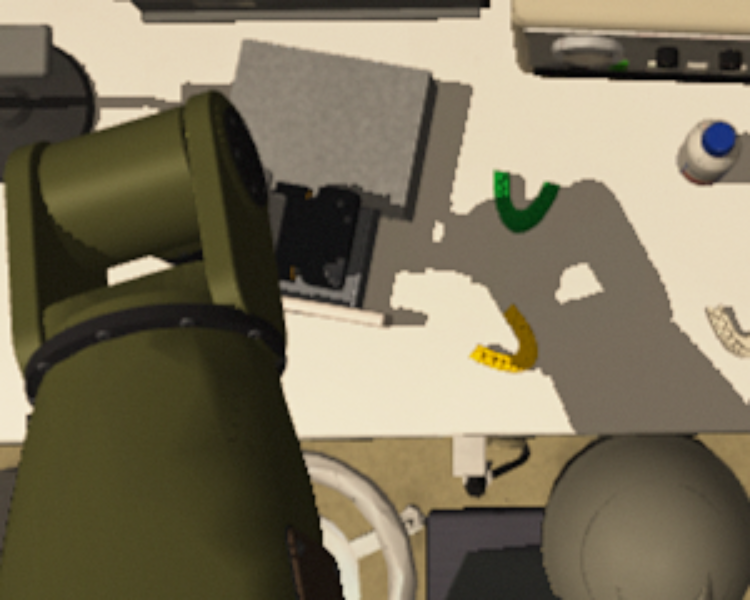

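```bash

python3 -m pendant '[[[-0.001,0,-0.03],0],[[-0.001,0.001,-0.055],0],[[-0.001,0.001,-0.075],0],[[-0.001,0.001,-0.09],0],[[-0.001,0.001,-0.1],0],[[-0.001,0.001,-0.106],0],[[-0.001,0.001,-0.109],0],[[-0.001,0.001,-0.109],0]]'; python3 -m pendant '[[[0,0,-0.001],0],[[0,0,-0.002],0],[[0,0,-0.002],0]]'
```

```text
t: 18.4
ee_pos: [515.6, 191.3, 21.7]
orientation: [0.0, 0.093, 0.996, 0.0]
contact_force: [0.5, 0.0, -1.6]
grip_width: 49.4
t: 18.77
ee_pos: [515.5, 191.3, 19.5]
orientation: [0.0, 0.093, 0.996, 0.0]
contact_force: [-0.1, -0.1, -1.5]
grip_width: 49.1
```

```bash

python3 -m pendant '[[[0,0,-0.001],0],[[0,0,-0.0015],0],[[0,0,-0.0015],0]]'; python3 -m pendant '[[[0,0,-0.001],0],[[0,0,-0.001],0]]';  python3 -m pendant '[[[0,0,-0.001],0],[[0,0,-0.001],0]]'
```

```text
t: 19.15
ee_pos: [515.5, 191.3, 17.9]
orientation: [0.0, 0.093, 0.996, 0.0]
contact_force: [0.7, -0.3, -1.1]
grip_width: 49.3
t: 19.4
ee_pos: [515.4, 191.3, 16.8]
orientation: [-0.0, 0.093, 0.996, -0.0]
contact_force: [0.2, 1.3, -0.8]
grip_width: 49.8
t: 19.65
ee_pos: [515.8, 191.2, 16.5]
orientation: [0.0, 0.093, 0.996, 0.0]
contact_force: [-0.9, -2.0, 6.1]
grip_width: 49.4
```

Touched the floor (z 16.5, 6 N up). I release by opening to 70 mm, then rise.

```bash

python3 -m pendant '[[[0,0,0.0005],0],[[0,0,0.0005],0],[[0,0,0.0005],0],[[0,0,0.0005],0],[[0,0,0.0005],0]]' 0.072; python3 -m pendant '[[[0,0,0.01],0],[[0,0,0.04],0],[[0,0,0.09],0],[[0,0,0.13],0],[[-0.05,0.01,0.16],0],[[-0.11,0.02,0.16],0],[[-0.16,0.03,0.16],0],[[-0.16,0.03,0.16],0],[[-0.16,0.03,0.16],0]]'
python3 - <<'E'
from h import *
for n in("scene","top"):
    p,d=camera(n);cv2.imwrite(f"pics/{n}10.png",cv2.resize(p[100:340,100:400,::-1],None,fx=2.5,fy=2.5))
    for r in outline_of(n,"blue_cast_mid")[:4]:
        P,u,v=pts(n,d,r["pixels"])
        if len(P): print(n,r["conf"],np.median(P,0),P[:,2].max(),cv2.minAreaRect(P[P[:,2]>20][:,:2].astype(np.float32)))
E
```

```text
t: 20.27
ee_pos: [515.5, 191.3, 16.4]
orientation: [-0.0, 0.093, 0.996, -0.0]
contact_force: [-0.4, -0.8, 0.4]
grip_width: 72.0
t: 21.4
ee_pos: [356.1, 221.4, 177.2]
orientation: [0.001, 0.093, 0.996, 0.0]
contact_force: [0.2, -0.4, -0.1]
grip_width: 72.1
top 0.77 [421.81364158   5.13856996  28.41715776] 38.69734128481059 ((425.9523010253906, 9.638412475585938), (47.07059097290039, 56.80160903930664), 46.07126235961914)
top 0.73 [555.89495564  -1.60484774  27.48139725] 37.24541500685268 ((558.0322265625, -1.1083297729492188), (58.813819885253906, 49.423309326171875), 76.24402618408203)
top 0.62 [510.89150207 189.95986307  38.15412342] 49.51338924201707 ((513.9213256835938, 192.5677947998047), (48.814517974853516, 59.86606979370117), 77.68077850341797)
```

View pics/scene10.png

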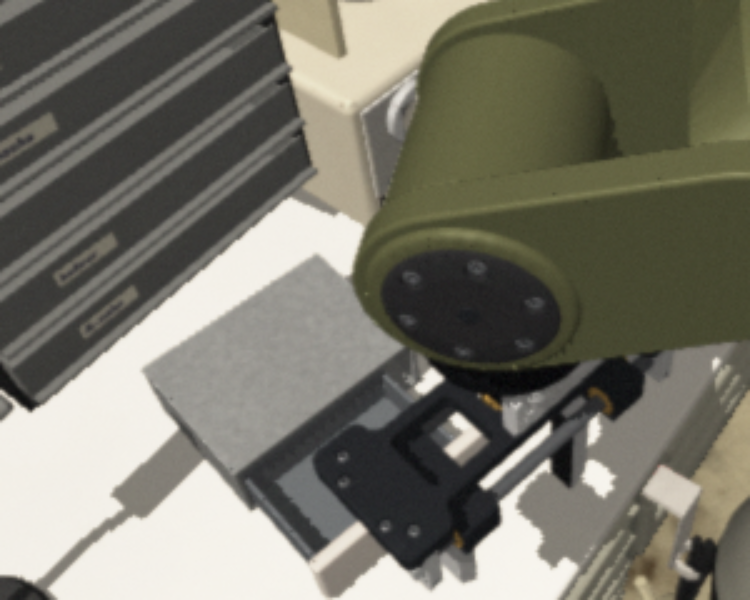

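View pics/top10.png

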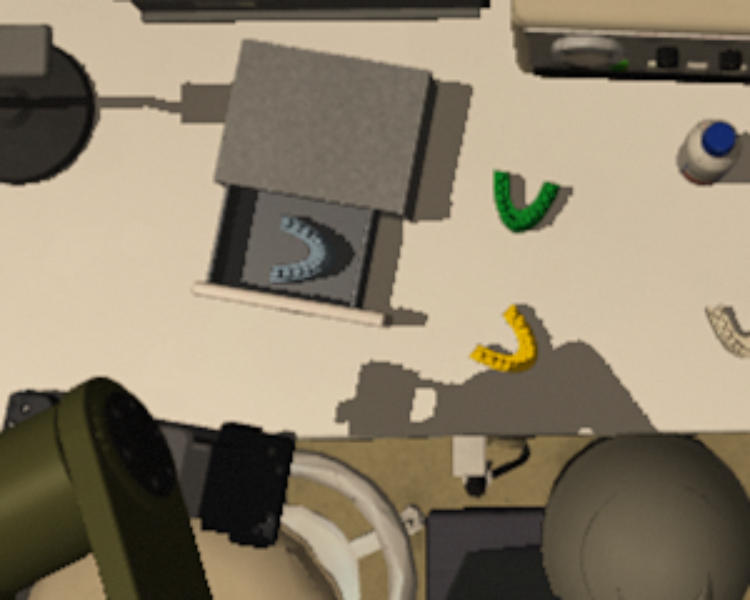

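The top view shows the cast standing in the bared tray at (514,192.5), its top at about 48 mm. The drawer is open and nothing is disturbed. Next I go down in front with the fingers shut.

```bash

python3 -m pendant '[[[0.03,-0.006,0],0],[[0.054,-0.0106,-0.04],0],[[0.054,-0.0106,-0.09],0],[[0.054,-0.0106,-0.135],0],[[0.054,-0.0106,-0.155],0],[[0.064,-0.0125,-0.155],0],[[0.074,-0.0144,-0.155],0],[[0.084,-0.0163,-0.155],0],[[0.089,-0.0172,-0.155],0],[[0.089,-0.0172,-0.155],0]]' 0 20; python3 chk.py 5;  python3 -m pendant '[[[0.001,-0.0002,0],0],[[0.002,-0.0004,0],0],[[0.003,-0.0006,0],0],[[0.004,-0.0008,0],0]]'; python3 chk.py 5
```

```text
t: 22.85
ee_pos: [444.9, 204.0, 21.7]
orientation: [0.0, 0.093, 0.996, 0.0]
contact_force: [-0.2, -0.4, 0.0]
grip_width: 0.5
t 22.85 x 444.90 push 0.1
t: 23.35
ee_pos: [448.5, 203.3, 21.4]
orientation: [-0.0, 0.093, 0.996, -0.0]
contact_force: [0.1, -0.4, 0.2]
grip_width: 0.5
t 23.35 x 448.52 push -0.2
```

```bash
python3 -m pendant '[[[0.001,-0.0002,0],0],[[0.002,-0.0004,0],0],[[0.003,-0.0006,0],0],[[0.004,-0.0008,0],0],[[0.005,-0.001,0],0],[[0.006,-0.0012,0],0],[[0.007,-0.0014,0],0],[[0.008,-0.0015,0],0]]'; python3 chk.py 9
```

```text
t: 24.35
ee_pos: [456.5, 201.7, 21.4]
orientation: [-0.0, 0.093, 0.996, -0.0]
contact_force: [-1.8, -0.4, 1.5]
grip_width: 0.7
t 24.35 x 456.49 push 1.7
```

```bash
python3 -m pendant '[[[0.0015,-0.0003,0],0],[[0.0035,-0.0007,0],0],[[0.006,-0.0011,0],0],[[0.0085,-0.0016,0],0],[[0.011,-0.0021,0],0],[[0.0135,-0.0026,0],0],[[0.016,-0.003,0],0],[[0.0185,-0.0035,0],0]]' >/dev/null; python3 chk.py 9 && python3 -m pendant '[[[0.0025,-0.0005,0],0],[[0.005,-0.0009,0],0],[[0.0075,-0.0014,0],0],[[0.01,-0.0019,0],0],[[0.0125,-0.0024,0],0],[[0.015,-0.0028,0],0],[[0.0175,-0.0033,0],0],[[0.02,-0.0038,0],0]]' >/dev/null; python3 chk.py 9
```

```text
t 25.35 x 475.16 push 3.5
t 26.35 x 495.15 push 3.4
```

```bash
python3 - <<'E'
from h import *
p,d=camera("top");cv2.imwrite(f"pics/top11.png",cv2.resize(p[100:340,100:400,::-1],None,fx=2.5,fy=2.5))
E
```

```text
(no output)
```

View pics/top11.png

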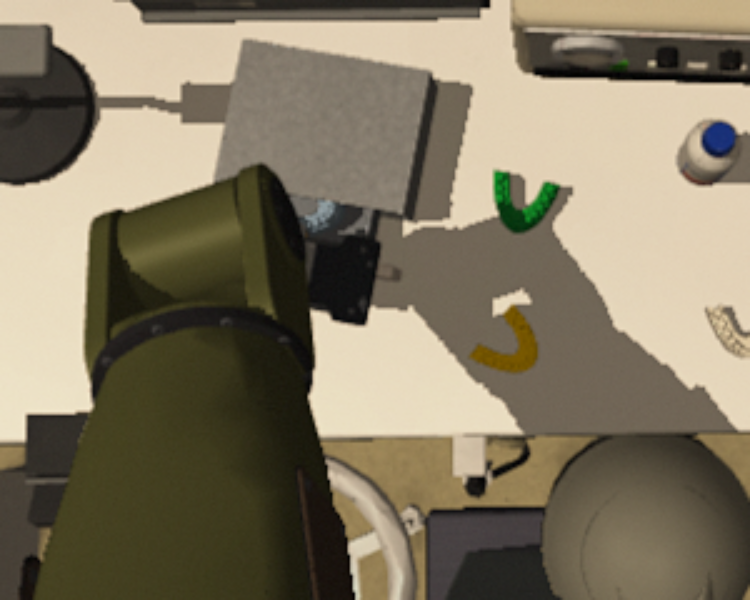

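Cast enters the case upright. Continuing in the same way up to just short of the latch, then fine steps.

```bash
python3 -m pendant '[[[0.0025,-0.0005,0],0],[[0.005,-0.0009,0],0],[[0.0075,-0.0014,0],0],[[0.01,-0.0019,0],0],[[0.0125,-0.0024,0],0],[[0.015,-0.0028,0],0],[[0.0175,-0.0033,0],0],[[0.02,-0.0038,0],0]]' >/dev/null; python3 chk.py 8 && python3 -m pendant '[[[0.0025,-0.0005,0],0],[[0.005,-0.0009,0],0],[[0.0075,-0.0014,0],0],[[0.01,-0.0019,0],0],[[0.0125,-0.0024,0],0]]' >/dev/null; python3 chk.py 8 && python3 -m pendant '[[[0.001,-0.0002,0],0],[[0.002,-0.0004,0],0],[[0.003,-0.0006,0],0]]' >/dev/null; python3 chk.py 8 && python3 -m pendant '[[[0.0005,-0.0001,0],0],[[0.001,-0.0002,0],0],[[0.0015,-0.0003,0],0]]' >/dev/null; python3 chk.py 8
```

```text
t 27.40 x 515.07 push 5.0
t 28.02 x 527.68 push 4.4
t 28.40 x 530.58 push 4.8
t 28.77 x 532.02 push 4.4
```

```bash
C="python3 chk.py 7.3"
python3 -m pendant '[[[0.0005,-0.0001,0],0],[[0.001,-0.0002,0],0],[[0.0014,-0.0003,0],0]]' >/dev/null; $C && python3 -m pendant '[[[0.00035,-0.00007,0],0],[[0.0007,-0.00013,0],0]]' >/dev/null; $C && python3 -m pendant '[[[0.00035,-0.00007,0],0],[[0.0007,-0.00013,0],0]]' >/dev/null; $C && python3 -m pendant '[[[0.00035,-0.00007,0],0],[[0.0007,-0.00013,0],0]]' >/dev/null; $C && python3 -m pendant '[[[0.00035,-0.00007,0],0],[[0.0007,-0.00013,0],0]]' >/dev/null; $C && python3 -m pendant '[[[0.00035,-0.00007,0],0]]' >/dev/null && $C && python3 -m pendant '[[[0.00035,-0.00007,0],0]]' >/dev/null && $C && python3 -m pendant '[[[0.00035,-0.00007,0],0]]' >/dev/null && $C && python3 -m pendant '[[[0.00035,-0.00007,0],0]]' >/dev/null && $C && python3 -m pendant '[[[0.00035,-0.00007,0],0]]' >/dev/null && $C && python3 -m pendant '[[[0.00035,-0.00007,0],0]]' >/dev/null && $C && python3 -m pendant '[[[0.00035,-0.00007,0],0]]' >/dev/null && $C && python3 -m pendant '[[[0.00035,-0.00007,0],0]]' >/dev/null && $C && python3 -m pendant '[[[0.00035,-0.00007,0],0]]' >/dev/null && $C && python3 -m pendant '[[[0.00035,-0.00007,0],0]]' >/dev/null && $C
```

```text
t 29.15 x 533.45 push 4.9
t 29.40 x 534.14 push 4.9
t 29.65 x 534.85 push 5.3
t 29.90 x 535.50 push 5.2
t 30.15 x 536.20 push 5.9
t 30.27 x 536.51 push 4.7
t 30.40 x 536.87 push 5.7
t 30.52 x 537.24 push 4.9
t 30.65 x 537.58 push 4.6
t 30.77 x 537.95 push 5.6
t 30.90 x 538.27 push 5.1
t 31.02 x 538.57 push 6.6
t 31.15 x 538.78 push 7.6
```

```bash
C="python3 chk.py 11.8"
python3 -m pendant '[[[0.0002,-0.00004,0],0]]' >/dev/null && $C && python3 -m pendant '[[[0.0002,-0.00004,0],0]]' >/dev/null && $C && python3 -m pendant '[[[0.0002,-0.00004,0],0]]' >/dev/null && $C && python3 -m pendant '[[[0.0002,-0.00004,0],0]]' >/dev/null && $C && python3 -m pendant '[[[0.0002,-0.00004,0],0]]' >/dev/null && $C
```

```text
t 31.27 x 538.87 push 8.3
t 31.40 x 538.96 push 9.5
t 31.52 x 539.10 push 9.7
t 31.65 x 539.16 push 10.3
t 31.77 x 539.25 push 11.6
```

```bash
python3 -m pendant '[[[0.0002,-0.00004,0],0],[[0.0002,-0.00004,0],0]]' >/dev/null; python3 chk.py 14
python3 -m pendant '[[[-0.005,0.001,0],0],[[-0.01,0.0019,0],0],[[-0.015,0.0028,0],0],[[-0.025,0.0047,0],0],[[-0.045,0.0085,0],0],[[-0.08,0.015,0],0],[[-0.12,0.023,0],0],[[-0.12,0.023,0.05],0],[[-0.14,0.026,0.1],0],[[-0.19,0.036,0.15],0],[[-0.2,0.1,0.15],0],[[-0.2,0.1,0.15],0]]'
python3 - <<'E'
from h import *
for n in("scene","top"):
    p,d=camera(n);cv2.imwrite(f"pics/{n}12.png",cv2.resize(p[100:340,100:400,::-1],None,fx=2.5,fy=2.5))
    for t in("case","front"):
      for r in outline_of(n,t)[:1]:
        P,u,v=pts(n,d,r["pixels"]); print(n,t,r["conf"],cv2.minAreaRect(P[P[:,2]>50][:,:2].astype(np.float32)))
E
```

```text
t 32.02 x 539.37 push 12.3
t: 33.52
ee_pos: [339.1, 288.1, 172.6]
orientation: [0.001, 0.091, 0.996, 0.001]
contact_force: [-0.4, 0.3, -0.6]
grip_width: 0.7
scene case 0.56 ((551.1651000976562, 271.79925537109375), (144.98663330078125, 426.32696533203125), 50.85902786254883)
scene front 0.57 ((558.7711791992188, 259.60430908203125), (17.31032371520996, 11.643184661865234), 81.50196075439453)
top front 0.85 ((550.2042236328125, 183.5153045654297), (166.34515380859375, 24.643226623535156), 79.61843872070312)
```

View pics/top12.png

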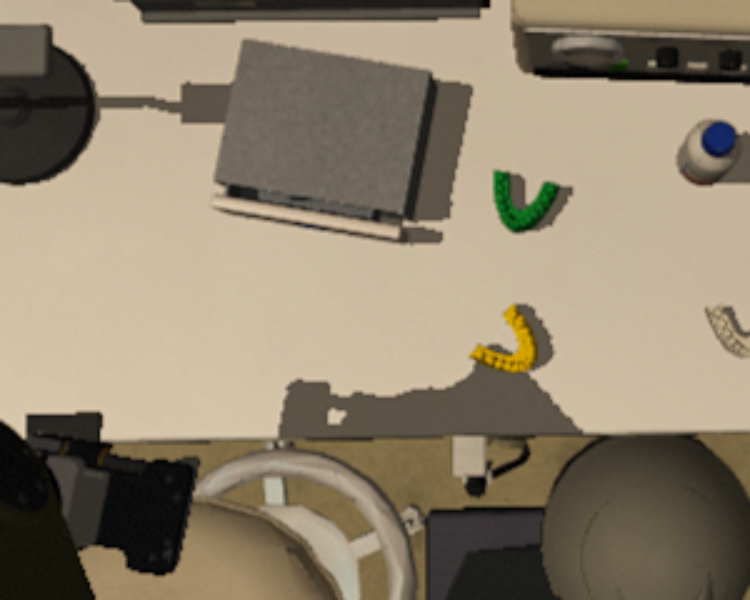

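View pics/scene12.png

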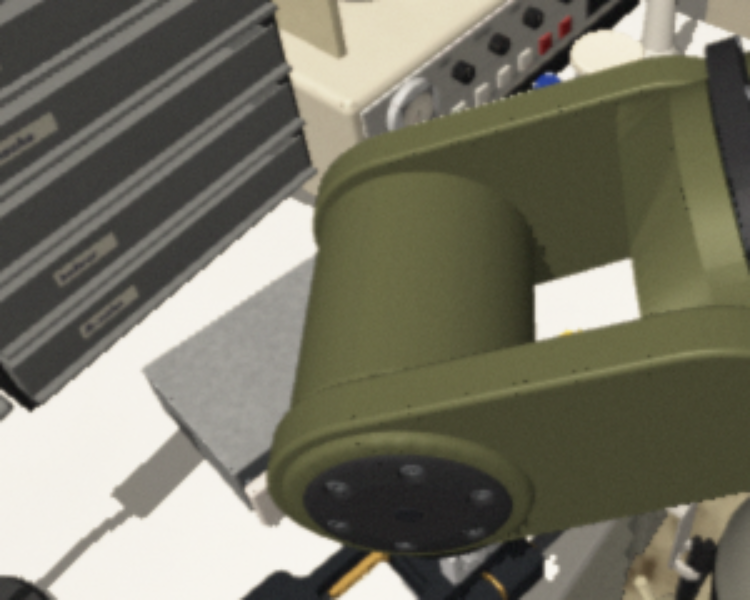

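```bash
python3 -m pendant '[[[0,0,0],0],[[0,0,0],0],[[0,0,0],0],[[0,0,0],0]]' | head -1; python3 - <<'E'
from h import *
a=cv2.imread("pics/top0.png");p,d=camera("top");b=p[:,:,::-1].copy()
A=cv2.cvtColor(a[175:200,183:270],6).astype(np.float32);B=cv2.cvtColor(b[175:200,183:270],6).astype(np.float32)
print(cv2.phaseCorrelate(A,B),np.abs(A-B).mean())
d0=np.load("pics/top0d.npy");r=outline_of("top","front")[0]
for D in(d0,d):
    P,u,v=pts("top",D,np.pad(np.ones((25,87),bool),((175,200),(183,370))));P=P[(P[:,2]>53)&(P[:,2]<64)]
    s=P[:,:2]@[.983,-.186];print(len(P),np.percentile(s,[.5,2,5]))
for t in("tan_cast_mid","cream_cast_mid","bottle_mid","pot_mid"):
    r=outline_of("top",t)
    if r: P,_,_=pts("top",d,r[0]["pixels"]);print(t,np.round(np.median(P,0)))
E
```

```text
t: 34.33
((-0.08181630538950913, 0.45995812713900364), 1.0252844880421956) 5.7273564
710 [494.88786732 495.1302915  495.62413654]
726 [494.80300453 495.01619503 495.50000705]
tan_cast_mid [ 423. -306.   20.]
cream_cast_mid [ 439. -204.   24.]
bottle_mid [ 591. -165.   87.]
pot_mid [ 599. -279.   74.]
```

The face is back within 0.1 mm of its starting latched position, and the other things haven't moved. Handing in.

```bash
python3 -c "
from plant import bot
print(bot.close_job())"
```

```text
the job is handed in; nothing more can be done
None
```

The blue cast is in the drawer and the drawer is latched shut. I handed the job in at about 35 s of the 72 s limit; the interface gave no verdict.

- **Opening:** I pressed the shut front in until the push rose from about 5 N to 12 N, about 11 mm past its latched place. On letting go, the drawer sprang fully open.
- **Placing:** I gripped the cast across its 50 mm side and lowered it until it touched the drawer floor. I let go there, and the top camera showed it standing about 3 mm from the tray centre.
- **Shutting:** I pushed the drawer in slowly to the buffer, which came about 2.5 mm sooner than on opening. The highest push I read was 12.3 N, and then I let go.

**Last checks:**
- By depth, the drawer front is back within about 0.1 mm of its original shut position. An image-shift check on the same area gave about 0.5 pixel (roughly 1 mm), still within the 2.5 mm allowed.
- The tan and cream casts, the bottle and the pot are within about 2 mm of where they started, which is measuring noise.
- The cast can't be seen once the drawer is shut. It was upright when last visible, part-way into the case.
- The scene camera's view of the case was blocked by the arm at the end, so its readings were no use and I relied on the top camera.

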